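Pack the collar brush and click the kit case shut

TASK

Put the purple brush away in the open kit case: lay it bristles down in the empty larger compartment and let go. Then swing the blue lid shut and press its free edge down past the spring catch until it clicks, so that the lid stays fully shut by itself. The tape measure stays in its compartment of the case, and the grey-lidded pot on the worktop is left alone.

Things in the scene. Friction and masses are not known exactly. Their poses are not given: they have to be found in the camera images.
- case: White kit case with blue hinged lid, fixed, 130 (x) x 210 (y) x 50 mm without lid. Origin: centre of underside; x from the front wall (catch) to the hinge wall (here mostly towards the robot's left), z up. Walls 4 mm, floor 5 mm thick. A divider along x, 3 mm thick, top at z 25 mm, stands at y = -22 mm: larger compartment (empty) x -61..61, y -20.5..101 mm; smaller one y -101..-23.5 mm.
- brush_place (a point): Middle of the floor of the larger compartment, on the floor's top face (5 mm above the case's underside). The brush may lie anywhere and in any direction within this compartment. Room note: a wall shelf hangs over the back of the worktop, from about 0.6 m ahead of the robot's base and 0.46 m above the worktop: keep the wrist in front of or below it.
- lid (a joint): Angle of the blue lid, rad: 0 shut, 1.57 upright, 2.1 stop. Hinge at the top of the case's +x wall; friction of 0.1 N m lets the lid stay at any angle. Before the click, the tab on its free edge rests on the spring bolt at about 0.1 rad (edge 13 mm high); about 8 N straight down near the free edge pushes the bolt back, the tab snaps under it and the lid stays at 0.
- lid_hinge (a point): Middle of the lid's hinge line, at x 65, z 50 mm in the case's frame. The point turns with the lid: axes as the case's when shut. At angle q the lid extends from here along (-cos q, 0, sin q) in the case's axes and its outer face looks along (sin q, 0, cos q).
- lid_edge (a point): Place to press: on the lid's outer (upper) face at mid width, 120 mm from the hinge line, 6 mm above it when shut. The lid is a plate 6 mm thick (its underside in the plane of the hinge line), 214 mm wide, reaching 132 mm from the hinge line; at mid width a lip 50 mm wide reaches 141 mm and carries a tab 19 mm long, towards the case.
- collar_brush: Purple collar brush with pale bristles, 30 (x) x 85 (y) x 23 mm high, 70 g, loose on the worktop, bristles down. Origin: centre of its underside (the bristle tips); y along its length, z up through the back.
- tape_measure: Red round tape measure, 56 x 88 x 19 mm, lying loose in the smaller compartment of the case. Origin: centre of its underside. It stays there.
- balm_pot: Round white pot with grey lid, 69 mm across, 41 mm high, loose on the worktop. Origin: centre of its underside. To be left alone.
Mind the look-alikes: they are no part of the job. What is shaped like the collar_brush but black or green is not meant. What is shaped like the tape_measure but black is not meant.

How it is judged (in metres and radians):
On the way, in this order (a step that is already met when the one before it is completed fails the run):
1. the brush lies bristles down in the larger compartment, released, with the lid still open (x of collar_brush in the frame of case between -0.05 and 0.05 m and y of collar_brush in the frame of case between -0.01 and 0.09 m and z of collar_brush in the frame of case below 0.012 m and angle between collar_brush's own z axis and vertical below 0.25 rad and contact force between the fingers and collar_brush below 0.1 N and value of joint lid above 0.5 rad), for 0.2 s.
2. the lid is pressed down past the catch (value of joint lid below 0.03 rad), for 0.2 s.
At the end, for the whole second after the job is handed in: The lid is clicked shut (angle under 0.03 rad) and stays so by itself; the brush lies at rest, bristles down (within 0.25 rad), on the floor of the larger compartment; the tape measure lies on the floor of the smaller compartment (value of joint lid below 0.03 rad and x of collar_brush in the frame of case between -0.05 and 0.05 m and y of collar_brush in the frame of case between -0.01 and 0.09 m and z of each of collar_brush, tape_measure in the frame of case below 0.012 m and angle between collar_brush's own z axis and vertical below 0.25 rad and linear speed of collar_brush below 0.02 m/s and y of tape_measure in the frame of case below -0.03 m and horizontal distance between tape_measure and case below 0.12 m); the robot touches nothing.
It fails at once if the grey-lidded pot is pushed more than 30 mm or tipped (distance of balm_pot from where it was at the start of the episode above 0.03 m or angle between balm_pot's own z axis and vertical above 0.3 rad).
It also fails if it takes over 64 s, if anything falls off the work surface, if the arm or the gripper's body presses on something with over 40 N, if the wrist force passes 120 N, or if a joint passes its speed limit or range.

ROBOT

A 7-joint arm with a two-finger parallel gripper is mounted at the origin on a cart in front of the work surface, level with it; the furniture and walls round the work are solid. World frame = base frame: x ahead of the robot, y to its left, z up, the work surface at z = 0. Lengths are in m, angles in degrees, forces in N, time in s.
With the tool pointing down it reaches from about 0.425 to 0.875 m from the base axis. Payload 4.7 kg.
Tool frame: the origin (TCP) lies between the finger pads; the fingertips stand 22 mm ahead of it and the grasp point (between the pads) lies 3 mm ahead of it; z points along the fingers, y is the line along which they close (so a half turn about z gives the same grasp; the last joint's range is limited). The gripper opens to 87 mm and grips with 3 to 60 N. Pads are 19 mm wide; open, the fingers measure 117 mm over their backs; the gripper's body (75 mm by 190 mm) begins 51 mm behind the grasp point.
Start: joints at [-67.775, 18.392, -4.016, 83.108, 1.295, 78.541, -3.26], TCP at [0.237, 0.605, 0.245] pointing down, gripper open.
Joint ranges: [-163.93, 163.93], [-17.29, 119.83], [-79.2, 71.16], [3.27, 140.29], [-89.18, 269.18], [5.43, 117.66], [-154.24, 154.24]. Speed limits (degrees/s): [147.25, 147.25, 180, 180, 180, 180, 180].

INTERFACE

Orientations are given as [roll, pitch, yaw] about the fixed x, y, z axes, in that order (R = Rz(yaw) Ry(pitch) Rx(roll)).
In Python, from cell import env gives the robot as it stands.
- The arm moves only by the tool drive_tool, never from a script. Its argument "moves" is a list of rows, each a list of 3 entries, a list of its own where there are three numbers: the shift along the tool's x, y, z in mm, then the turn, a rotation vector about the tool's x, y, z in rad, then the closure, from 0 (fully open) to 1 (shut). In form: [[[x, y, z], [wx, wy, wz], jaw], ...]. A call has 1 to 12 rows; each row shifts and turns the commanded pose from where the row before left it, along the tool's axes as they then stand; what a row does not reach is not made up. A row lasts 1/12 s, in which the tool goes at most 41.7 mm and 7.16 degrees, less where a joint would pass 70% of its speed; a pose out of reach is approached as far as the arm can. A call with a gripper value outside its range is refused whole. The fingers move at their own pace and stop on an object; "newtons" is the grip in N (left out, the last holds). Time passes only in rows, so rows that do not move let the fingers close. It gives the time, the measured TCP pose, the force, the opening and the grip force at its end, in the units of the state.
- env.get_obs(): the state, without advancing time (a new reading comes with each control period).
- env.read_camera(name): name is "side" or "top"; returns (picture, depth): 480x640x3 uint8, blue, green, red; 480x640 float32, m along the optical axis (not along the pixel's ray), 0 where there is no reading.
- env.get_calibration(name): a dict with "fx", "fy", "cx", "cy" (pixels), "k1" (the pictures are not rectified: a ray, as slopes to the right and down, at radius r is drawn at 1 + k1 r^2 times it, then the intrinsics apply), "T" (4x4, takes a point from camera to world coordinates). Camera axes: x right, y down, z forward; pixel columns grow to the right and rows downward; lengths in m; the calibration is good to about 2 mm. A picture is of the moment at which its call begins. get_calibration takes no time and is no camera call.
- env.sign_off(): hands the job in; it is judged then, once.
The state is a dict: "time_s": time; "qpos": joint angles; "joint_velocities": joint speeds; "effort": joint torques, N m; "tool_pos": TCP position; "tool_rot": TCP orientation; "force": force on the tool from outside, world axes, zero at the start; "wrist_torque": the same for the moment, N m; "grip_width": finger opening in m; "grasp_force": force on a finger pad.
Only numpy, scipy, OpenCV 4.12 (cv2) and the standard library are available. Lean on these libraries where they do the work, as an engineer would, in place of code of your own. Each camera call takes 0.05 s, during which the arm holds its last target. There are 200 camera calls.

## Working session

There is one attempt and no reset: what is moved stays moved. The work goes in short steps, Python scripts to look and compute and a tool call to move; the robot and the scene stay as the last step left them, time stands still between calls to the robot, and variables do not carry over. Pictures are saved under pics/ and viewed, at most 10 in all, crops included, and the job is handed in when it is done.

Besides the shell and the picture viewer there is one more tool, called by a JSON object that holds its "method" and its "body", one argument or row to a line. drive_tool: Moves the arm, as the interface text tells. Its arguments: {"type":"object","properties":{"moves":{"type":"array"},"newtons":{"type":"number"}},"required":["moves"]}

```bash
mkdir -p pics; cat > h.py <<'E'
import numpy as np, cv2
from cell import env
def ray(name,u,v):
    c=env.get_calibration(name); T=np.array(c["T"])
    K=np.array([[c["fx"],0,c["cx"]],[0,c["fy"],c["cy"]],[0,0,1.]])
    p=cv2.undistortPoints(np.array([[[u,v]]],float),K,np.array([c["k1"],0,0,0.]))[0,0]
    d=np.array([p[0],p[1],1.]); return T[:3,3],T[:3,:3]@d
def onplane(name,u,v,z):
    o,d=ray(name,u,v); return o+d*(z-o[2])/d[2]
def atdepth(name,u,v,D):
    o,d=ray(name,u,v); return o+d*D[int(v),int(u)]
E
python3 - <<'E'
from h import *
for n in("top","side"):
    p,d=env.read_camera(n); cv2.imwrite(f"pics/{n}0.png",p); np.save(f"{n}0.npy",d)
    print(n,np.round(env.get_calibration(n)["T"],3).tolist())
print(env.get_obs())
E
```

```text
top [[0.021, -0.992, 0.127, 0.333], [-1.0, -0.022, -0.004, 0.07], [0.006, -0.127, -0.992, 1.296], [0.0, 0.0, 0.0, 1.0]]
side [[0.891, -0.321, 0.32, 0.1], [-0.453, -0.596, 0.662, -0.737], [-0.022, -0.735, -0.677, 0.87], [0.0, 0.0, 0.0, 1.0]]
{'time_s': 0.1, 'qpos': array([-67.77583214,  18.43510408,  -4.014697  ,  83.16888137,
         1.29420745,  78.54061221,  -3.26002111]), 'joint_velocities': array([-0.04562914, -0.0523497 , -0.03436739, -0.17613805, -0.04244984,
        0.12832057, -0.01385601]), 'effort': array([-8.33757485e-05, -4.92571199e+01, -4.05656286e-01, -3.13401675e+01,
       -6.40909933e-02,  3.94037808e-02,  6.93749826e-05]), 'tool_pos': array([0.23722096, 0.60466796, 0.24355893]), 'tool_rot': array([-1.79900588e+02,  4.98286073e-03,  1.58584481e+02]), 'force': array([-0.4915581 , -0.39087705, -0.15853079]), 'wrist_torque': array([ 0.02949112, -0.05029336, -0.02561325]), 'grasp_force': 0.0, 'grip_width': 0.08681422238114375}
```

View pics/top0.png

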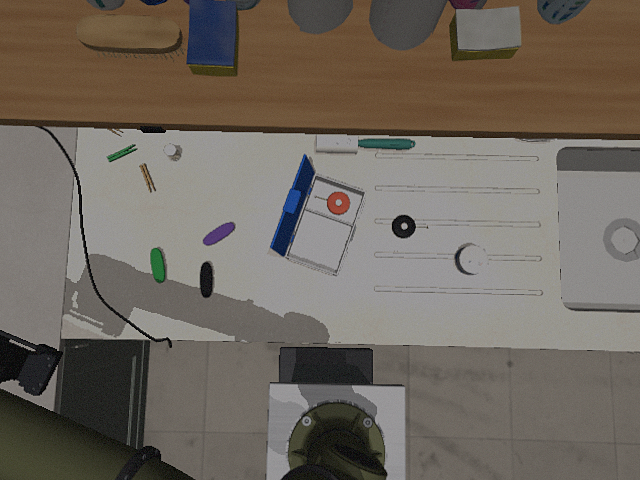

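View pics/side0.png

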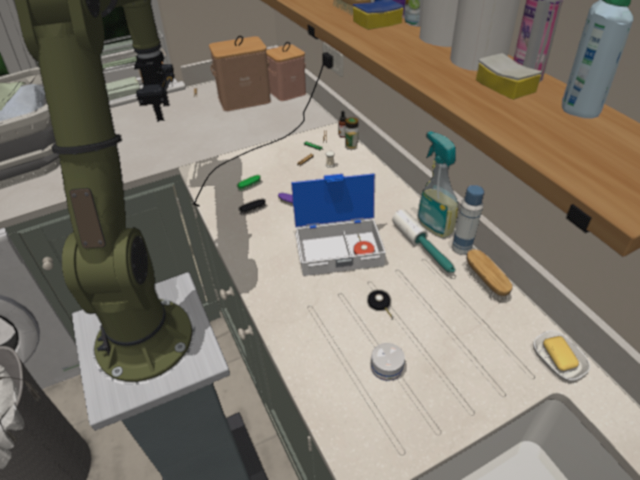

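The top view shows these look-alikes: purple brush at (219,234), black at (207,279), green at (158,265). The task asks for the purple one. The case is near (325,225), with its lid open on the left and the tape at (339,203). The side view shows the purple brush partly behind the lid at (288,199).

```bash
python3 - <<'E'
from h import *
p=cv2.imread("pics/top0.png"); D=np.load("top0.npy"); hsv=cv2.cvtColor(p,cv2.COLOR_BGR2HSV)
def blob(lo,hi,box):
    m=cv2.inRange(hsv,lo,hi); k=np.zeros_like(m); x0,y0,x1,y1=box; k[y0:y1,x0:x1]=m[y0:y1,x0:x1]
    c=max(cv2.findContours(k,0,2)[0],key=cv2.contourArea); return c
c=blob((125,60,40),(165,255,255),(180,200,260,270))
m=np.zeros(D.shape,np.uint8); cv2.drawContours(m,[c],-1,255,-1); M=cv2.moments(c); u,v=M['m10']/M['m00'],M['m01']/M['m00']
P=onplane("top",u,v,.02)
W=np.array([onplane("top",*q[0],.02)[:2] for q in c],np.float32); r=cv2.minAreaRect(W)
ev,E=np.linalg.eigh(np.cov(np.array([onplane("top",x,y,.02)[:2] for y,x in np.argwhere(m)]).T))
print("brush",u,v,P,r,"depth z",atdepth("top",u,v,D)[2],"long axis deg",np.degrees(np.arctan2(E[1,1],E[0,1])))
c=blob((0,120,80),(12,255,255),(300,170,370,250)); (u,v),_=cv2.minEnclosingCircle(c); print("tape",u,v,onplane("top",u,v,.024))
c=blob((105,100,40),(125,255,255),(250,130,320,260)); b=cv2.boxPoints(cv2.minAreaRect(c)); print("lid",b.round(1).tolist())
for q in b: print(atdepth("top",*np.clip(q.round(),0,639),D))
# depth-derived rim points
pts=[]
for v in range(160,285):
  for u in range(262,372):
    if D[v,u]>0: pts.append(np.r_[atdepth("top",u,v,D),u,v,p[v,u]])
pts=np.array(pts); rim=pts[(pts[:,2]>.044)&(pts[:,2]<.057)&(pts[:,5]>110)&(abs(pts[:,5]-pts[:,7])<40)]
r=cv2.minAreaRect(rim[:,:2].astype(np.float32)); print("rim",len(rim),r,cv2.boxPoints(r))
np.save("pts.npy",pts)
cv2.imwrite("pics/crop1.png",cv2.resize(p[140:300,140:380],None,fx=3.3,fy=3.3,interpolation=2))
# brush tight crop merged; pot
d=cv2.imread("pics/side0.png")
E
```

```text
brush 218.30893042575283 233.43665628245066 [0.49745768 0.28920528 0.02      ] ((0.49748238921165466, 0.2891152799129486), (0.028184806928038597, 0.0825086161494255), 35.62451934814453) depth z 0.024436078166327535 long axis deg 124.38750210966025
tape 337.89794921875 202.5102081298828 [0.5781549  0.00539356 0.024     ]
lid [[267.3999938964844, 249.6999969482422], [302.5, 153.5], [321.5, 160.39999389648438], [286.29998779296875, 256.6000061035156]]
[4.62281604e-01 1.73613777e-01 4.54662342e-04]
[7.04898745e-01 9.23930805e-02 6.58461654e-04]
[0.68739508 0.04763892 0.00364655]
[0.44203549 0.12510991 0.04966084]Traceback (most recent call last):
  File "<stdin>", line 19, in <module>
  File "h.py", line 11, in atdepth
    o,d=ray(name,u,v); return o+d*D[int(v),int(u)]
        ~~~^^^^^^^^^^
  File "h.py", line 4, in ray
    c=env.get_calibration(name); T=np.array(c["T"])
ValueError: time passes only in moves, steps and waits
```

```bash
sed -i 's/^from cell import env/from cell import env\nCAL={n:env.get_calibration(n) for n in ("top","side")}/; s/c=env.get_calibration(name)/c=CAL[name]/' h.py; python3 - <<'E'
from h import *
p=cv2.imread("pics/top0.png"); D=np.load("top0.npy")
pts=[]
for v in range(140,300):
  for u in range(262,372):
    if D[v,u]>0: pts.append(np.r_[atdepth("top",u,v,D),u,v,p[v,u]])
pts=np.array(pts); blue=(pts[:,5]>pts[:,7]+40)
rim=pts[(pts[:,2]>.043)&(pts[:,2]<.057)&~blue]
r=cv2.minAreaRect(rim[:,:2].astype(np.float32)); print("rim",len(rim),r,cv2.boxPoints(r))
L=pts[blue&(pts[:,2]>.06)]
print("lid top z",np.percentile(L[:,2],[2,50,95,100]),len(L))
th=np.radians(r[2]); 
# lid plane fit
A=L[:,:3]-L[:,:3].mean(0); n=np.linalg.svd(A,full_matrices=False)[2][2]; print("lid n",n,L[:,:3].mean(0))
T=L[L[:,2]>.165]; print("high", T[:,:3].min(0),T[:,:3].max(0))
cv2.imwrite("pics/crop1.png",cv2.resize(p[140:300,140:380],None,fx=3.3,fy=3.3,interpolation=2))
E
```

```text
rim 958 ((0.5733134150505066, 0.021778054535388947), (0.14798504114151, 0.3258724808692932), 76.3105239868164) [[ 0.39749473 -0.01155209]
 [ 0.71410996 -0.08867297]
 [ 0.7491321   0.0551082 ]
 [ 0.43251687  0.13222907]]
lid top z [0.0666444  0.15091589 0.19214519 0.19725393] 1376
lid n [-0.3127368  -0.94164186  0.12452432] [0.54284017 0.11032253 0.14320073]
high [0.44900874 0.08265883 0.16507072] [0.64944402 0.15332786 0.19725393]
```

View pics/crop1.png

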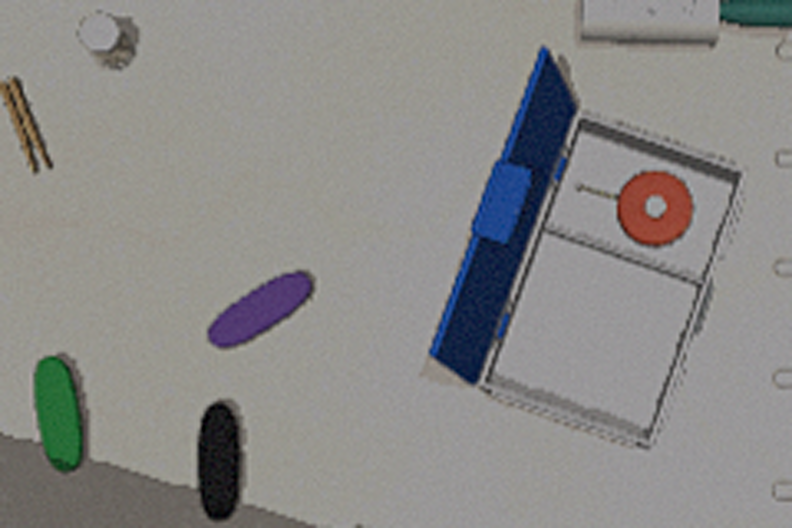

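The crop confirms the purple brush at (262,310). Case rim corners in the crop are at about (581,114), (740,173), (650,446) and (486,383), and the larger compartment is the near one.

```bash
python3 - <<'E'
from h import *
q=[(581,114),(740,173),(650,446),(486,383)]
C=np.array([onplane("top",140+(u-1)/3.3,140+(v-1)/3.3,.05) for u,v in q]); print(C.round(4))
print([np.linalg.norm(C[i]-C[(i+1)%4]).round(4) for i in range(4)])
ctr=C.mean(0); y=(C[3]-C[0])+(C[2]-C[1]); ya=np.degrees(np.arctan2(y[1],y[0])); x=(C[0]-C[1])+(C[3]-C[2]); xa=np.degrees(np.arctan2(x[1],x[0]))
print(ctr,"y ang",ya,"x ang",xa)
t=np.radians((ya+90+xa)/2); X=np.array([np.cos(t),np.sin(t)]);Y=np.array([-X[1],X[0]]); print("yaw",np.degrees(t))
print("place",ctr[:2]+.04*Y,"tape in case",(np.array([.5781,.0054])-ctr[:2])@np.c_[X,Y])
# lid: free-edge points in case frame
for u,v in [(544,47),(430,354)]:
  for z in (.17,.18,.19):
    P=onplane("top",140+u/3.3,140+v/3.3,z); print(z,((P[:2]-ctr[:2])@np.c_[X,Y]).round(3))
# other case: camera check of divider
for u,v in [(545,229),(700,283)]: print(((onplane("top",140+u/3.3,140+v/3.3,.025)[:2]-ctr[:2])@np.c_[X,Y]).round(3))
E
```

```text
[[ 0.6399  0.0601  0.05  ]
 [ 0.5994 -0.0543  0.05  ]
 [ 0.4032  0.0069  0.05  ]
 [ 0.4449  0.1229  0.05  ]]
[np.float64(0.1214), np.float64(0.2055), np.float64(0.1233), np.float64(0.2048)]
[0.52185847 0.03393827 0.05      ] y ang 162.4130357901367 x ang 70.36430245492953
yaw 161.38866912253312
place [ 0.5090926  -0.00396994] tape in case [-0.06240829  0.00909657]
0.17 [-0.108 -0.091]
0.18 [-0.106 -0.09 ]
0.19 [-0.103 -0.089]
0.17 [ 0.105 -0.091]
0.18 [ 0.106 -0.09 ]
0.19 [ 0.106 -0.088]
[-0.02  -0.059]
[-0.021  0.06 ]
```

{"method": "drive_tool", "body": {
  "moves": [
    [[-30,-16.6,8],[0,0,0],0],
    [[-30,-16.6,8],[0,0,0],0],
    [[-30,-16.6,8],[0,0,0],0],
    [[-30,-16.6,8],[0,0,0],0],
    [[-30,-16.6,8],[0,0,0],0],
    [[-30,-16.6,8],[0,0,0],0],
    [[-30,-16.6,8],[0,0,0],0],
    [[-30,-16.6,8],[0,0,0],0],
    [[-30,-16.6,8],[0,0,0],0],
    [[-30,-16.6,8],[0,0,0],0],
    [[-30,-16.6,8],[0,0,0],0],
    [[-27,-16.6,8],[0,0,0],0]
  ],
  "newtons": 15
}}

```text
time_s: 1.1
tool_pos: [0.498, 0.2873, 0.1479]
tool_rot: [-180.0, 0.0, 158.5]
force: [-0.7, 0.2, 0.8]
grip_width: 0.0869
grasp_force: 0.0
```

{"method": "drive_tool", "body": {
  "moves": [
    [[0,0,0],[0,0,0.1194],0],
    [[0,0,0],[0,0,0.1194],0],
    [[0,0,0],[0,0,0.1194],0],
    [[0,0,0],[0,0,0.1194],0],
    [[0,0,0],[0,0,0.1194],0],
    [[0,0,0],[0,0,0],0]
  ]
}}

```text
time_s: 1.6
tool_pos: [0.4967, 0.2891, 0.1481]
tool_rot: [-180.0, 0.0, 124.2]
force: [-0.2, 0.5, 0.7]
grip_width: 0.0865
grasp_force: 0.0
```

```bash
cat >> h.py <<'E'
from scipy.spatial.transform import Rotation as R
def delta(target,yaw):
    o=env.get_obs(); r=R.from_euler('xyz',o['tool_rot'],degrees=True); g=R.from_euler('xyz',[180,0,yaw],degrees=True)
    print("t",o['time_s'],"pos",o['tool_pos'].round(4),"rot",o['tool_rot'].round(2),"F",o['force'].round(2),"grip",o['grip_width'],o['grasp_force'],"q",o['qpos'].round(1))
    print("shift mm",(r.inv().apply(np.array(target)-o['tool_pos'])*1000).round(1),"turn",(r.inv()*g).as_rotvec().round(3))
E
python3 - <<'E'
from h import *
delta([.4975,.289,.026],124.4)
p,d=env.read_camera("side"); a=cv2.imwrite("pics/side1.png",cv2.resize(p[60:300,180:460],None,fx=2.5,fy=2.5))
E
```

```text
t 1.6 pos [0.4967 0.2891 0.1481] rot [-1.7995e+02  1.0000e-02  1.2420e+02] F [-0.18  0.46  0.73] grip 0.08653325078548434 0.0 q [-44.4  13.1  13.2 101.5  -3.3  65.8   4. ]
shift mm [ -0.5   0.7 122.1] turn [-0.001  0.    -0.003]
```

View pics/side1.png

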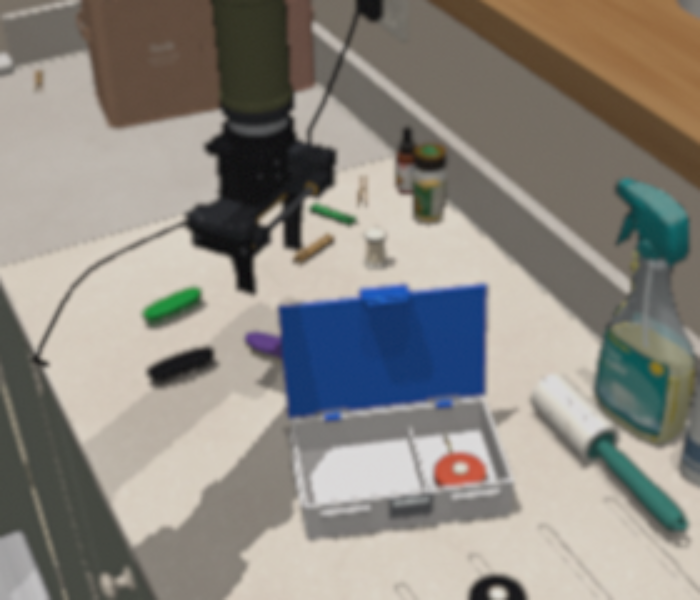

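The gripper hangs over the purple brush (seen at 263,343), clear of the lid. Next I descend and grip.

{"method": "drive_tool", "body": {
  "moves": [
    [[0,0.7,20],[0,0,0],0],
    [[-0.5,0,20],[0,0,0],0],
    [[0,0,20],[0,0,0],0],
    [[0,0,20],[0,0,0],0],
    [[0,0,20],[0,0,0],0],
    [[0,0,12],[0,0,0],0],
    [[0,0,10],[0,0,0],0],
    [[0,0,0],[0,0,0],0],
    [[0,0,0],[0,0,0],0.9],
    [[0,0,0],[0,0,0],0.9],
    [[0,0,0],[0,0,0],0.9],
    [[0,0,0],[0,0,0],0.9]
  ],
  "newtons": 15
}}

```text
time_s: 2.65
tool_pos: [0.4986, 0.2898, 0.0277]
tool_rot: [179.9, -0.0, 124.4]
force: [-0.4, 0.1, 0.2]
grip_width: 0.0678
grasp_force: 0.0
```

{"method": "drive_tool", "body": {
  "moves": [
    [[0,0,0],[0,0,0],0.9],
    [[0,0,0],[0,0,0],0.9],
    [[0,0,0],[0,0,0],0.9],
    [[0,0,0],[0,0,0],0.9]
  ]
}}

```text
time_s: 2.98
tool_pos: [0.4979, 0.2894, 0.0267]
tool_rot: [180.0, -0.0, 124.4]
force: [0.1, -0.3, 0.5]
grip_width: 0.0415
grasp_force: 0.0
```

{"method": "drive_tool", "body": {
  "moves": [
    [[0,0,0],[0,0,0],0.9],
    [[0,0,0],[0,0,0],0.9],
    [[0,0,0],[0,0,0],0.9],
    [[0,0,0],[0,0,0],0.9],
    [[0,0,0],[0,0,0],0.9]
  ]
}}

```text
time_s: 3.4
tool_pos: [0.4977, 0.2892, 0.0266]
tool_rot: [-180.0, -0.0, 124.4]
force: [-1.4, -0.3, 1.4]
grip_width: 0.0285
grasp_force: 15.0
```

{"method": "drive_tool", "body": {
  "moves": [
    [[0,0,-25],[0,0,0],0.9],
    [[0,0,-30],[0,0,0],0.9],
    [[0,0,-30],[0,0,0],0.9],
    [[0,0,-30],[0,0,0],0.9],
    [[0,0,-30],[0,0,0],0.9],
    [[0,0,-30],[0,0,0],0.9],
    [[0,0,-30],[0,0,0],0.9],
    [[0,0,-25],[0,0,0],0.9],
    [[0,0,-10],[0,0,0],0.9]
  ]
}}

```text
time_s: 4.15
tool_pos: [0.4993, 0.2901, 0.2707]
tool_rot: [179.6, -0.0, 124.4]
force: [0.1, -0.0, -0.9]
grip_width: 0.0286
grasp_force: 15.0
```

```bash
python3 - <<'E'
from h import *
delta([.487,.055-.0095,.27],72)
E
```

```text
t 4.15 pos [0.4993 0.2901 0.2707] rot [ 1.7963e+02 -1.0000e-02  1.2437e+02] F [ 0.14 -0.   -0.94] grip 0.02857934010491543 14.99990530544892 q [-45.    8.5  13.7  92.4  -2.1  78.9   3.3]
shift mm [-194.9 -148.2   -0.3] turn [ 0.006 -0.003  0.914]
```

{"method": "drive_tool", "body": {
  "moves": [
    [[-19.5,-14.8,0],[0,0,0],0.9],
    [[-19.5,-14.8,0],[0,0,0],0.9],
    [[-19.5,-14.8,0],[0,0,0],0.9],
    [[-19.5,-14.8,0],[0,0,0],0.9],
    [[-19.5,-14.8,0],[0,0,0],0.9],
    [[-19.5,-14.8,0],[0,0,0],0.9],
    [[-19.5,-14.8,0],[0,0,0],0.9],
    [[-19.5,-14.8,0],[0,0,0],0.9],
    [[-19.5,-14.8,0],[0,0,0],0.9],
    [[-19.5,-14.8,0],[0,0,0],0.9]
  ]
}}

```text
time_s: 4.98
tool_pos: [0.4851, 0.0435, 0.2653]
tool_rot: [-179.9, -0.0, 124.4]
force: [0.6, 0.5, -0.4]
grip_width: 0.0287
grasp_force: 15.0
```

{"method": "drive_tool", "body": {
  "moves": [
    [[0,0,0],[0,0,0.114],0.9],
    [[0,0,0],[0,0,0.114],0.9],
    [[0,0,0],[0,0,0.114],0.9],
    [[0,0,0],[0,0,0.114],0.9],
    [[0,0,0],[0,0,0.114],0.9],
    [[0,0,0],[0,0,0.114],0.9],
    [[0,0,0],[0,0,0.114],0.9],
    [[0,0,0],[0,0,0.114],0.9],
    [[0,0,0],[0,0,0],0.9]
  ]
}}

```text
time_s: 5.73
tool_pos: [0.4854, 0.0447, 0.2654]
tool_rot: [-179.9, 0.1, 72.0]
force: [-0.6, 0.0, -0.6]
grip_width: 0.0288
grasp_force: 15.0
```

```bash
python3 - <<'E'
from h import *
delta([.4855,.041,.034],72)
p,d=env.read_camera("side"); a=cv2.imwrite("pics/side2.png",cv2.resize(p[60:300,220:460],None,fx=2.5,fy=2.5))
E
```

```text
t 5.7333 pos [0.4854 0.0447 0.2654] rot [-1.7993e+02  5.0000e-02  7.1960e+01] F [-0.59  0.01 -0.6 ] grip 0.028832243953918157 15.002101985737681 q [-31.7  -2.8  22.6 104.4   1.1  78.3 -27.3]
shift mm [ -3.3   1.5 231.4] turn [-0.001  0.001 -0.001]
```

View pics/side2.png

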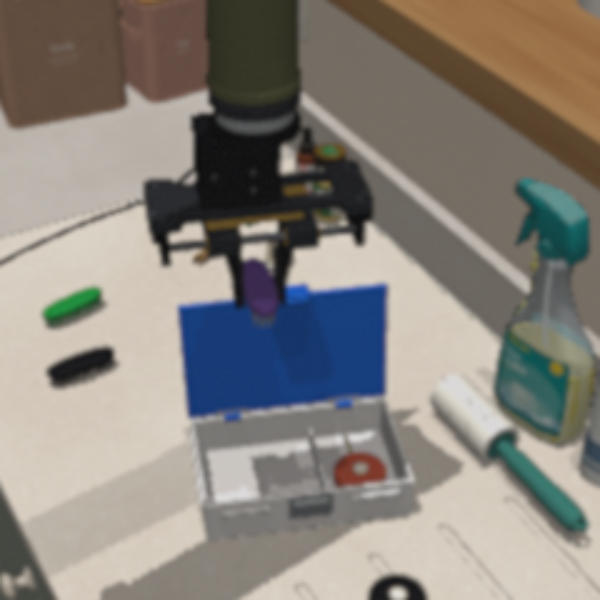

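The brush is held at (260,290) in the crop, square to the case and above the larger compartment. I lower it next.

{"method": "drive_tool", "body": {
  "moves": [
    [[-6,0,0],[0,0,0],0.9],
    [[0,0,25],[0,0,0],0.9],
    [[0,0,25],[0,0,0],0.9],
    [[0,0,25],[0,0,0],0.9],
    [[0,0,25],[0,0,0],0.9],
    [[0,0,25],[0,0,0],0.9],
    [[0,0,25],[0,0,0],0.9],
    [[0,0,25],[0,0,0],0.9],
    [[0,0,20],[0,0,0],0.9],
    [[0,0,15],[0,0,0],0.9],
    [[0,0,10],[0,0,0],0.9],
    [[0,0,0],[0,0,0],0.9]
  ]
}}

```text
time_s: 6.78
tool_pos: [0.4821, 0.0385, 0.0445]
tool_rot: [-179.8, 0.1, 72.2]
force: [-0.5, 0.2, -1.0]
grip_width: 0.0288
grasp_force: 15.0
```

{"method": "drive_tool", "body": {
  "moves": [
    [[0,0,4],[0,0,0],0.9],
    [[0,0,4],[0,0,0],0.9],
    [[0,0,3],[0,0,0],0.9],
    [[0,0,0],[0,0,0],0.9]
  ]
}}

```text
time_s: 7.12
tool_pos: [0.4841, 0.0391, 0.0356]
tool_rot: [180.0, -0.0, 72.1]
force: [0.1, 0.4, -0.4]
grip_width: 0.0286
grasp_force: 15.0
```

{"method": "drive_tool", "body": {
  "moves": [
    [[0,0,2],[0,0,0],0.9],
    [[0,0,1.5],[0,0,0],0.9],
    [[0,0,0],[0,0,0],0.9],
    [[0,0,0],[0,0,0],0.4],
    [[0,0,0],[0,0,0],0.4],
    [[0,0,0],[0,0,0],0.4],
    [[0,0,0],[0,0,0],0.4],
    [[0,0,0],[0,0,0],0.4],
    [[0,0,0],[0,0,0],0.4]
  ]
}}

```text
time_s: 7.87
tool_pos: [0.4841, 0.0391, 0.0321]
tool_rot: [180.0, -0.0, 72.1]
force: [-0.1, 0.2, -0.1]
grip_width: 0.0509
grasp_force: 0.0
```

{"method": "drive_tool", "body": {
  "moves": [
    [[0,0,-10],[0,0,0],0.4],
    [[0,0,-20],[0,0,0],0.4],
    [[0,0,-30],[0,0,0],0.4],
    [[0,0,-30],[0,0,0],0.4],
    [[0,0,-35],[0,0,0],0.4],
    [[0,0,-35],[0,0,0],0.4],
    [[0,0,-35],[0,0,0],0.4],
    [[0,0,-35],[0,0,0],0.4],
    [[0,0,-10],[0,0,0],0.9],
    [[0,0,0],[0,0,0],1]
  ]
}}

```text
time_s: 8.7
tool_pos: [0.4858, 0.0391, 0.2763]
tool_rot: [179.6, -0.3, 72.1]
force: [-0.2, -0.2, 0.1]
grip_width: 0.0449
grasp_force: 0.0
```

```bash
python3 - <<'E'
from h import *
delta([.47,.039,.26],72)
p,d=env.read_camera("side"); q,e=env.read_camera("top")
cv2.imwrite("pics/both3.png",np.vstack([cv2.resize(p[120:280,240:440],None,fx=2,fy=2),cv2.resize(q[140:280,250:450],None,fx=2,fy=2)]))
E
```

```text
t 8.7 pos [0.4858 0.0391 0.2763] rot [179.64  -0.25  72.11] F [-0.23 -0.24  0.12] grip 0.044925565329048046 0.0 q [-31.9  -3.6  23.3 103.8   1.4  79.1 -26.8]
shift mm [ -5.1 -15.1  16.2] turn [ 0.006 -0.004  0.002]
```

View pics/both3.png

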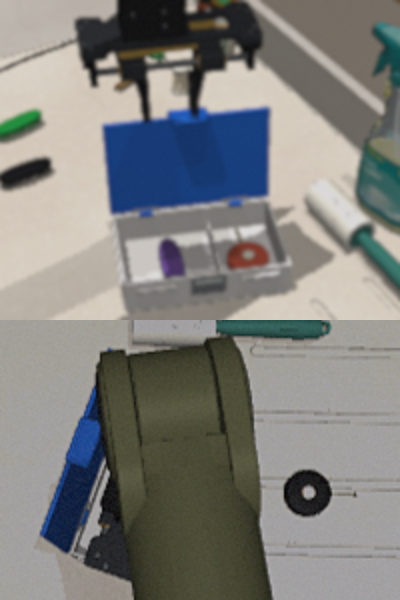

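The brush lies upright in the larger compartment (170,258) and the tape is in place (248,255). Next I go over and behind the lid, at the near end so the wrist stays clear of the shelf.

{"method": "drive_tool", "body": {
  "moves": [
    [[0,-20,0],[0,0,0],1],
    [[0,-19,0],[0,0,0],1],
    [[24,0,0],[0,0,0],1],
    [[24,0,0],[0,0,0],1],
    [[24,0,0],[0,0,0],1],
    [[24,0,0],[0,0,0],1],
    [[24,0,0],[0,0,0],1],
    [[24,0,0],[0,0,0],1],
    [[22,0,0],[0,0,0],1],
    [[0,0,0],[0,0,0],1]
  ]
}}

```text
time_s: 9.63
tool_pos: [0.4965, 0.2136, 0.2689]
tool_rot: [-179.8, 0.1, 72.5]
force: [-0.4, 0.9, -0.2]
grip_width: 0.0005
grasp_force: 0.0
```

{"method": "drive_tool", "body": {
  "moves": [
    [[0,0,25],[0,0,0],1],
    [[0,0,25],[0,0,0],1],
    [[0,0,25],[0,0,0],1],
    [[0,0,25],[0,0,0],1],
    [[0,0,9],[0,0,0],1],
    [[0,0,0],[0,0,0],1]
  ]
}}

```text
time_s: 10.13
tool_pos: [0.4952, 0.2072, 0.1592]
tool_rot: [-179.7, 0.3, 72.1]
force: [-0.3, -0.6, -0.2]
grip_width: 0.0007
grasp_force: 0.0
```

```bash
cat >> h.py <<'E'
def lidpos(q,r=.1,y=.075,gap=.0):
    "TCP for vertical tool, tip centre at radius r on the outer face at lid angle q"
    t=np.radians(72);X=np.array([np.cos(t),np.sin(t)]);Y=np.array([-X[1],X[0]])
    x=.065-r*np.cos(q)+(.006+gap)*np.sin(q)+.0095*np.sin(q); z=.05+r*np.sin(q)+(.006+gap)*np.cos(q)+.022
    return np.r_[np.array([.522,.034])+x*X+y*Y,z],x,z
E
python3 - <<'E'
from h import *
delta(lidpos(1.76)[0],72)
for q in(1.76,1.5,1.25,1,.75,.5,.3,.15): print(q,np.round(lidpos(q)[1:],3))
E
```

```text
t 10.1333 pos [0.4952 0.2072 0.1592] rot [-179.7     0.35   72.09] F [-0.31 -0.62 -0.23] grip 0.0006522326991882812 0.0 q [-39.1   8.4  14.7 105.7  -2.3  66.7 -41.5]
shift mm [-57.5   3.9  -9.6] turn [-0.005  0.006  0.002]
1.76 [0.099 0.169]
1.5 [0.073 0.172]
1.25 [0.048 0.169]
1 [0.024 0.159]
0.75 [0.002 0.145]
0.5 [-0.015  0.125]
0.3 [-0.026  0.107]
0.15 [-0.032  0.093]
```

{"method": "drive_tool", "body": {
  "moves": [
    [[-20,2,-4],[0,0,0],1],
    [[-20,2,-4],[0,0,0],1],
    [[-12,0,-4],[0,0,0],1],
    [[-8,0,-1],[0,0,0],1],
    [[-8,0,0],[0,0,0],1],
    [[-8,0,0],[0,0,0],1],
    [[-8,0,0],[0,0,0],1],
    [[0,0,0],[0,0,0],1]
  ]
}}

```text
time_s: 10.8
tool_pos: [0.4754, 0.1264, 0.1761]
tool_rot: [-180.0, 0.0, 72.1]
force: [1.6, -0.6, 0.2]
grip_width: 0.0004
grasp_force: 0.0
```

{"method": "drive_tool", "body": {
  "moves": [
    [[-8,0,1],[0,0,0],1],
    [[-8,0,1],[0,0,0],1],
    [[-9,0,1],[0,0,0],1],
    [[-8,0,3],[0,0,0],1],
    [[-8,0,3],[0,0,0],1],
    [[-8,0,4],[0,0,0],1],
    [[0,0,0],[0,0,0],1]
  ]
}}

```text
time_s: 11.38
tool_pos: [0.4596, 0.0788, 0.1619]
tool_rot: [-179.9, 0.1, 72.0]
force: [-0.2, -0.9, 0.9]
grip_width: 0.0006
grasp_force: 0.0
```

```bash
python3 - <<'E'
from h import *
delta(lidpos(1)[0],72)
p,d=env.read_camera("side"); cv2.imwrite("pics/side4.png",cv2.resize(p[100:280,230:440],None,fx=2.5,fy=2.5))
E
```

```text
t 11.3833 pos [0.4596 0.0788 0.1619] rot [-1.7991e+02  1.1000e-01  7.1990e+01] F [-0.19 -0.86  0.92] grip 0.0006342305190893639 0.0 q [-33.   -1.   19.8 114.9   0.4  66.2 -31.3]
shift mm [ 0.6 -1.8  2.5] turn [-0.002  0.002 -0.   ]
```

View pics/side4.png

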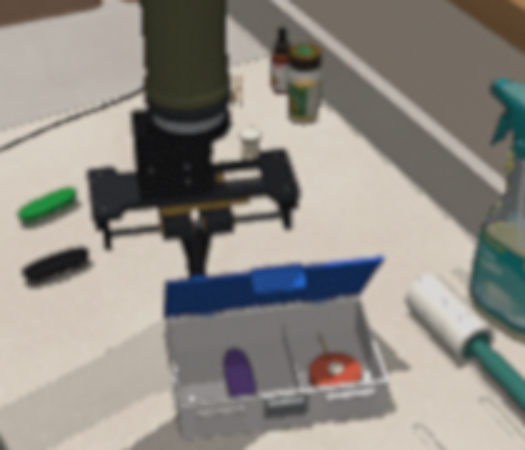

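The fingers push the lid's outer face at (195,275) and the lid is about half closed; the brush and tape are undisturbed. I continue along the arc.

{"method": "drive_tool", "body": {
  "moves": [
    [[-8,0,5],[0,0,0],1],
    [[-7,0,6],[0,0,0],1],
    [[-7,0,6],[0,0,0],1],
    [[-6,0,7],[0,0,0],1],
    [[-6,0,7],[0,0,0],1],
    [[-5,0,7],[0,0,0],1],
    [[-4,0,6],[0,0,0],1],
    [[-4,0,6],[0,0,0],1],
    [[-3,0,6],[0,0,0],1],
    [[-3,0,5],[0,0,0],1],
    [[0,0,0],[0,0,0],1]
  ]
}}

```text
time_s: 12.35
tool_pos: [0.4435, 0.03, 0.1008]
tool_rot: [-179.9, 0.1, 72.1]
force: [-0.4, -0.2, 0.4]
grip_width: 0.0005
grasp_force: 0.0
```

```bash
python3 - <<'E'
from h import *
delta(lidpos(.11,r=.12,y=0,gap=.012)[0],72)
E
```

```text
t 12.35 pos [0.4435 0.03   0.1008] rot [-1.799e+02  8.000e-02  7.209e+01] F [-0.35 -0.25  0.42] grip 0.0004703917754226242 0.0 q [-2.990e+01  3.000e-01  2.280e+01  1.215e+02 -1.000e-01  5.840e+01
 -2.500e+01]
shift mm [-23.3  73.4  -2.3] turn [-0.002  0.001  0.002]
```

{"method": "drive_tool", "body": {
  "moves": [
    [[0,0,-15],[0,0,0],1],
    [[-6,18,0],[0,0,0],1],
    [[-6,18,0],[0,0,0],1],
    [[-6,18,0],[0,0,0],1],
    [[-5,19,0],[0,0,0],1],
    [[0,0,8],[0,0,0],1],
    [[0,0,8],[0,0,0],1],
    [[0,0,5],[0,0,0],1],
    [[0,0,0],[0,0,0],1]
  ]
}}

```text
time_s: 13.1
tool_pos: [0.505, -0.0128, 0.0943]
tool_rot: [-179.8, 0.1, 72.2]
force: [-0.7, -0.3, -0.5]
grip_width: 0.0005
grasp_force: 0.0
```

{"method": "drive_tool", "body": {
  "moves": [
    [[0,0,3],[0,0,0],1],
    [[0,0,3],[0,0,0],1],
    [[0,0,3],[0,0,0],1],
    [[0,0,3],[0,0,0],1],
    [[0,0,2],[0,0,0],1],
    [[0,0,0],[0,0,0],1]
  ]
}}

```text
time_s: 13.6
tool_pos: [0.507, -0.0131, 0.089]
tool_rot: [-179.8, -0.2, 72.1]
force: [-20.9, 1.0, 53.0]
grip_width: 0.0004
grasp_force: 26.0
```

{"method": "drive_tool", "body": {
  "moves": [
    [[0,0,-3],[0,0,0],1],
    [[0,0,-3],[0,0,0],1],
    [[0,0,-3],[0,0,0],1],
    [[0,0,0],[0,0,0],1]
  ]
}}

```text
time_s: 13.93
tool_pos: [0.5072, -0.0133, 0.0915]
tool_rot: [179.9, -0.0, 72.1]
force: [0.9, 0.5, 0.6]
grip_width: 0.0005
grasp_force: 0.0
```

```bash
python3 - <<'E'
from h import *
delta(lidpos(.1,r=.12,y=0)[0],72)
p,d=env.read_camera("side"); q,e=env.read_camera("top"); np.save("top5.npy",e)
cv2.imwrite("pics/both5.png",np.hstack([cv2.resize(p[140:290,260:420],None,fx=2.5,fy=2.5),cv2.resize(q[140:290,240:400],None,fx=2.5,fy=2.5)]))
E
```

```text
t 13.9333 pos [ 0.5072 -0.0133  0.0915] rot [ 1.7994e+02 -4.0000e-02  7.2140e+01] F [0.91 0.46 0.59] grip 0.0005019338935355285 0.0 q [-25.8   9.1  26.2 114.2  -4.8  57.7 -15.1]
shift mm [-3.3 -0.5  1.5] turn [ 0.001 -0.001  0.002]
```

View pics/both5.png

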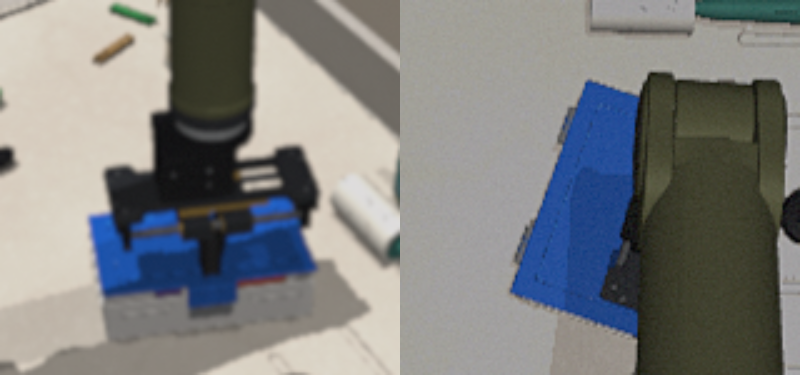

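The lid rests almost shut on the bolt, with the lip at (215,293) still slightly up. The tip was a little too close to the hinge, so I press again nearer the edge.

{"method": "drive_tool", "body": {
  "moves": [
    [[-6,0,0],[0,0,0],1],
    [[0,0,2],[0,0,0],1],
    [[0,0,1],[0,0,0],1],
    [[0,0,1],[0,0,0],1],
    [[0,0,0],[0,0,0],1],
    [[0,0,0],[0,0,0],1]
  ]
}}

```text
time_s: 14.53
tool_pos: [0.5049, -0.0194, 0.0866]
tool_rot: [-180.0, 0.0, 72.1]
force: [-1.4, 0.1, 0.2]
grip_width: 0.0006
grasp_force: 0.1
```

{"method": "drive_tool", "body": {
  "moves": [
    [[0,0,1],[0,0,0],1],
    [[0,0,1],[0,0,0],1],
    [[0,0,0],[0,0,0],1],
    [[0,0,0],[0,0,0],1]
  ]
}}

```text
time_s: 14.87
tool_pos: [0.505, -0.0191, 0.0848]
tool_rot: [-180.0, -0.0, 72.1]
force: [0.1, -0.3, -0.8]
grip_width: 0.0001
grasp_force: 0.0
```

{"method": "drive_tool", "body": {
  "moves": [
    [[0,0,1.5],[0,0,0],1],
    [[0,0,1.5],[0,0,0],1],
    [[0,0,1],[0,0,0],1],
    [[0,0,0],[0,0,0],1],
    [[0,0,0],[0,0,0],1]
  ]
}}

```text
time_s: 15.28
tool_pos: [0.505, -0.0191, 0.0809]
tool_rot: [-180.0, 0.0, 72.1]
force: [0.2, 0.3, -0.8]
grip_width: 0.0005
grasp_force: 0.0
```

{"method": "drive_tool", "body": {
  "moves": [
    [[0,0,1.5],[0,0,0],1],
    [[0,0,1],[0,0,0],1],
    [[0,0,1],[0,0,0],1],
    [[0,0,0],[0,0,0],1],
    [[0,0,0],[0,0,0],1]
  ]
}}

```text
time_s: 15.7
tool_pos: [0.5052, -0.0192, 0.0784]
tool_rot: [-180.0, -0.0, 72.1]
force: [-2.9, 1.4, 6.6]
grip_width: 0.0006
grasp_force: 3.4
```

{"method": "drive_tool", "body": {
  "moves": [
    [[0,0,1],[0,0,0],1],
    [[0,0,0],[0,0,0],1],
    [[0,0,0],[0,0,0],1],
    [[0,0,-10],[0,0,0],1],
    [[0,0,-20],[0,0,0],1],
    [[0,0,-30],[0,0,0],1],
    [[0,-30,-30],[0,0,0],1],
    [[-30,-20,-20],[0,0,0],1],
    [[-30,0,0],[0,0,0],1],
    [[-30,0,0],[0,0,0],1],
    [[-30,0,0],[0,0,0],1],
    [[-30,0,0],[0,0,0],1]
  ]
}}

```text
time_s: 16.7
tool_pos: [0.4115, -0.1479, 0.1866]
tool_rot: [179.9, -0.1, 72.1]
force: [1.2, -0.5, -0.3]
grip_width: 0.0005
grasp_force: 0.0
```

```bash
python3 - <<'E'
from h import *
delta([.45,-.1,.2],72)
p,d=env.read_camera("side"); q,e=env.read_camera("top")
h=cv2.cvtColor(q,cv2.COLOR_BGR2HSV); m=cv2.inRange(h,(105,100,40),(125,255,255)); m[:140]=0;m[300:]=0
P=np.array([atdepth("top",u,v,e) for v,u in np.argwhere(m) if e[v,u]>0]); P=P[(P[:,2]>.03)&(P[:,2]<.09)]
x=(P[:,:2]-[.522,.034])@[.309,.951]
s=np.polyfit(x,P[:,2],1); print("slope",s,len(P),x.min(),x.max())
cv2.imwrite("pics/side6.png",cv2.resize(p[140:290,260:460],None,fx=3,fy=3))
E
```

```text
t 16.7 pos [ 0.4115 -0.1479  0.1866] rot [ 1.7992e+02 -6.0000e-02  7.2150e+01] F [ 1.16 -0.48 -0.33] grip 0.0005107522636862648 0.0 q [-20.5  -8.2  34.5 117.2   4.9  69.6  -5.9]
shift mm [ 57.5  22.  -13.3] turn [ 0.001 -0.001  0.003]
slope [-0.00054867  0.05782718] 5226 -0.07439347658045685 0.07377695388585791
```

View pics/side6.png

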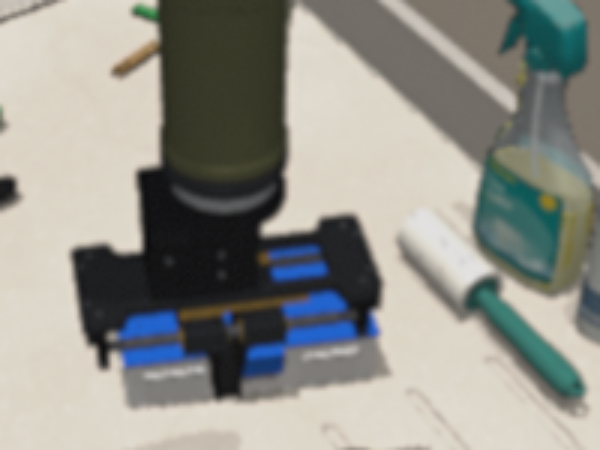

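The lid lies flat: its slope is about 0.0005 and its top is at z ≈ 57 mm. The lip at (265,360) is down over the catch, and the arm hangs clear.

```bash
python3 -c "
from cell import env
print(env.sign_off())"
```

```text
the job is handed in; nothing more can be done
None
```

The purple brush was laid bristles down in the larger compartment and the lid was clicked shut, measuring flat with the arm clear. The job was handed in at about 17 s, but sign-off returned no verdict.

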